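# Count to the third gap and slide the sanding block home

### The job

Starting from the end of the rack where the tall round post stands, count the gaps with a fingertip on the top rail: touch the metal plate over the first, then the second, then the third gap, and do not touch the fourth plate. Then push the sanding block that lies in front of the dividers along to that third gap and push it in until it is fully home against the back board. Only touch and push: never lift the block, leave the two small cups in the rack where they are, and finish clear of everything.

Things in the scene. Friction and masses are not known exactly. Their poses are not given: they have to be found in the camera images.
- rack: Fixed low plywood rack, 195 mm deep (x -104.5 to +90.5 mm) by 410 mm wide (y), base plate 5 mm thick. Origin on the table, midway across; x points from its open front to its back board, y to the left, z up. A top rail 24 mm wide crosses above the four gaps at rack x = 36 mm, underside 46 mm and top 55 mm above the table; on it one metal plate over each gap.
- lane (a point): Centre of the floor of the level lane at rack x = -34.5 mm, y = 0, 5 mm above the table; axes as the rack's. The lane is 120 mm deep (rack x -94.5 to +25.5 mm), open above and at both ends; the sanding block lies in it and can be slid sideways. It is closed in front by a wooden fence 10 mm thick, 344 mm wide, its top 13 mm above the table.
- gaps (a point): Point at rack x = 25.5 mm, y = 0, 5 mm above the table, on the line of the four gap mouths behind the lane. Five dividers 8 mm thick with rounded noses, 55 mm deep, top 46 mm above the table, make four gaps 74 mm wide centred at rack y = +123, +41, -41, -123 mm. Behind them is the back board, its face at rack x = 80.5 mm.
- plate_a: Fixed metal plate on the rail over the leftmost gap (rack y = +123 mm): 20 mm (x) by 60 mm (y), 5 mm proud of the rail. Origin: centre of its top face, 60 mm above the table; axes as the rack's. Rigid.
- plate_b: Same plate over the second gap from the left (rack y = +41 mm); origin at the centre of its top face.
- plate_c: Same plate over the third gap from the left (rack y = -41 mm); origin at the centre of its top face.
- plate_d: Same plate over the rightmost gap (rack y = -123 mm); origin at the centre of its top face.
- start_post: Fixed round wooden post, 18 mm in diameter, 80 mm tall, at one end of the rack (rack x = 70 mm, y = +188 or -188 mm; the end changes from run to run): counting starts at this end. Origin: centre of its foot, 5 mm above the table; its top is 85 mm above the table.
- stub: Fixed round wooden stub, 18 mm in diameter and only 20 mm tall, at the rack's other end. Origin: centre of its foot, 5 mm above the table.
- sanding_block: Loose sanding block (dark, with a red-brown top), 62 mm (own x, its width) by 115 mm (own y, its length) by 30 mm high, about 0.06 kg, lying flat anywhere along the lane, its length across it. Origin: centre of its underside; own y points along the rack's x, own x along the rack's -y. Fully home in a gap it touches the back board: origin at rack x = 23 mm, front end still 60 mm before the divider noses.
- dose_cup_1: Small loose clear plastic cup, 51 mm across and 35 mm high, standing in one of the two outermost gaps, under the rail. Origin: centre of its underside. To be left alone.
- dose_cup_2: Second small loose plastic cup, 51 mm across and 35 mm high, in the other outermost gap. Origin: centre of its underside. To be left alone.
Mind the look-alikes: they are no part of the job. Of the things like the start_post, leave any that is red or turquoise; of the rest the larger one is meant.

How it is judged:
On the way, in this order (a step that is already met when the one before it is completed fails the run):
1. a fingertip touches the plate over the first gap from the tall post (((y of start_post in the frame of rack above 0 m and contact force between the fingers and plate_a above 0.3 N) or (y of start_post in the frame of rack below 0 m and contact force between the fingers and plate_d above 0.3 N))), for 0.05 s.
2. then the plate over the second gap (((y of start_post in the frame of rack above 0 m and contact force between the fingers and plate_b above 0.3 N) or (y of start_post in the frame of rack below 0 m and contact force between the fingers and plate_c above 0.3 N))), for 0.05 s.
3. then the plate over the third gap (((y of start_post in the frame of rack above 0 m and contact force between the fingers and plate_c above 0.3 N) or (y of start_post in the frame of rack below 0 m and contact force between the fingers and plate_b above 0.3 N))), for 0.05 s.
4. then the sanding block is pushed home into the third gap (x of sanding_block in the frame of rack above 0.017 m and ((y of start_post in the frame of rack above 0 m and y of sanding_block in the frame of rack between -0.05 and -0.032 m) or (y of start_post in the frame of rack below 0 m and y of sanding_block in the frame of rack between 0.032 and 0.05 m)) and angle between the y axis of sanding_block and the x axis of rack, either way round below 0.12 rad and angle between sanding_block's own z axis and vertical below 0.05 rad), for 0.2 s.
At the end, for the whole second after the job is handed in: the sanding block lies flat and at rest in the third gap from the tall post, within 6 mm of the back board, square within 0.12 rad and within 9 mm of the gap's centre line; both cups stand within 20 mm of where they were (all of step 4 and linear speed of sanding_block below 0.02 m/s and distance of each of dose_cup_1, dose_cup_2 from where it was at the start of the episode below 0.02 m and angle between each of dose_cup_1, dose_cup_2's own z axis and vertical below 0.2 rad); the robot touches nothing.
It fails at once if the plate over the fourth gap is touched ((y of start_post in the frame of rack above 0 m and contact force between the fingers and plate_d above 0.3 N) or (y of start_post in the frame of rack below 0 m and contact force between the fingers and plate_a above 0.3 N)).
It fails at once if the sanding block is lifted more than 10 mm or tipped up (height (world z) of sanding_block above 0.015 m or angle between sanding_block's own z axis and vertical above 0.3 rad).
It fails at once if a cup is displaced by more than 20 mm or knocked over (distance of any of dose_cup_1, dose_cup_2 from where it was at the start of the episode above 0.02 m or angle between any of dose_cup_1, dose_cup_2's own z axis and vertical above 0.5 rad).
It also fails if it takes over 58 s, if anything falls off the work surface, if the arm or the gripper's body presses on something with over 40 N, if the wrist force passes 120 N, or if a joint passes its speed limit or range.

### The arm

A 7-joint arm with a two-finger parallel gripper is mounted at the origin on a cart in front of the work surface, level with it; the furniture and walls round the work are solid. World frame = base frame: x ahead of the robot, y to its left, z up, the work surface at z = 0. Lengths are in m, angles in rad, forces in N, time in s.
With the tool pointing down it reaches from about 0.425 to 1.025 m from the base axis. Payload 9.4 kg.
Tool frame: the origin (TCP) lies on the centre line of the jaws, within the pads' length; the fingertips stand nose_length ahead of it and the grasp point (between the pads) lies 3 mm ahead of it (nose_length is the distance from the TCP to the fingertips, in m); z points along the fingers, y is the line along which they close (so a half turn about z gives the same grasp; the last joint's range is limited). The gripper opens to 85 mm and grips with 20 to 120 N. Pads are 22 mm wide; open, the fingers measure 114 mm over their backs; the gripper's body (76 mm by 85 mm) begins 54 mm behind the grasp point. The pads swing forward as they close: fully open they stand 13 mm farther back than shut.
Start: joints at [1.235, 0.599, -0.003, 1.599, 0.002, 0.943, -0.08], TCP at [0.186, -0.701, 0.253] pointing down, gripper open.
Joint ranges: [-2.57, 2.57], [-0.35, 1.97], [-1.29, 1.29], [0.11, 2.56], [-1.05, 4.19], [0.11, 1.86], [-2.63, 2.63]. Speed limits (rad/s): [2.22, 2.22, 3.01, 3.01, 3.14, 3.14, 3.14].

### API

Orientations are given as a rotation vector (axis times angle).
In Python, from rig import read_state, get_image, get_calibration, close_job, nose_length gives the robot as it stands.
- The arm moves only by the tool arm_command, never from a script. Its argument "targets" is a list of rows, each an object with "rot": the turn, a rotation vector about the world's x, y, z in rad, a list of three; "linear": the shift along the world's x, y, z in m, a list of three; "hand": the gripper command: -1 is shut, 1 is fully open, values between are in proportion. In form: [{"rot": [ax, ay, az], "linear": [tx, ty, tz], "hand": hand}, ...]. A call has 1 to 20 rows; each row is the pose to reach, as a shift and turn from the pose commanded when the call began; what a row does not reach only later rows make up. A row lasts 1/10 s, in which the tool goes at most 50 mm and 8.59 degrees, less where a joint would pass 70% of its speed; a pose out of reach is approached as far as the arm can. A call with a gripper value outside its range is refused whole. The fingers move at their own pace and stop on an object; "squeeze" is the grip in N (left out, the last holds). Time passes only in rows, so rows that repeat a pose let the fingers close. It gives the time, the measured TCP pose, the force, the opening and the grip force at its end, in the units of the state.
- read_state(): the state, without advancing time (a new reading comes with each control period).
- get_image(name): name is "side" or "top" or "wrist"; returns the picture (480x640x3 uint8, blue, green, red); there is no depth.
- get_calibration(name): a dict with "mtx" (3x3 intrinsics, pixels), "D" ([k1, k2, p1, p2, k3] as OpenCV has them; the pictures are not rectified), "R" (3x3) and "t" (3): a world point X has camera coordinates R X + t. Camera axes: x right, y down, z forward; pixel columns grow to the right and rows downward; lengths in m; the calibration is good to about 2 mm. A picture is of the moment at which its call begins: read the wrist's pose just before it. get_calibration takes no time and is no camera call; for the wrist camera it gives the pose at the moment of the call.
- close_job(): hands the job in; it is judged then, once.
The state is a dict: "clock": time; "joint_positions": joint angles; "joint_vel": joint speeds; "joint_efforts": joint torques, N m; "position": TCP position; "eef_rot": TCP orientation; "force": force on the tool from outside, world axes, zero at the start; "torque": the same for the moment, N m; "finger_gap": finger opening in m; "grasp_force": force on a finger pad.
Only numpy, scipy, OpenCV 4.12 (cv2) and the standard library are available. Lean on these libraries where they do the work, as an engineer would, in place of code of your own. Each camera call takes 0.05 s, during which the arm holds its last target. There are 200 camera calls.

## Working session

There is one attempt and no reset: what is moved stays moved. The work goes in short steps, Python scripts to look and compute and a tool call to move; the robot and the scene stay as the last step left them, time stands still between calls to the robot, and variables do not carry over. Pictures are saved under pics/ and viewed, at most 10 in all, crops included, and the job is handed in when it is done.

Besides the shell and the picture viewer there is one more tool, called after "Request:" as name(argument=value, ...), one argument or row to a line, values as JSON. arm_command: Moves the arm, as the interface text tells. Its arguments: {"type":"object","properties":{"targets":{"type":"array","items":{"type":"object","properties":{"rot":{"type":"array","items":{"type":"number"}},"linear":{"type":"array","items":{"type":"number"}},"hand":{"type":"number"}}}},"squeeze":{"type":"number"}},"required":["targets"]}

```bash
mkdir -p pics; python3 - <<'E'
from rig import *
import cv2
s=read_state();print(s, nose_length() if callable(nose_length) else nose_length)
for n in("top","side"):
    cv2.imwrite(f"pics/{n}0.png",get_image(n)); c=get_calibration(n); print(n,c)
E
```

```text
{'clock': 0.0, 'joint_positions': array([ 1.23528143,  0.60013658, -0.00256158,  1.60016028,  0.0017976 ,
        0.94290295, -0.07979333]), 'joint_vel': array([-0.00079988,  0.00020862,  0.00047002, -0.00048524, -0.00209   ,
        0.00056956, -0.00097091]), 'joint_efforts': array([-2.12583059e-04, -7.76436996e+01,  1.56490736e+00, -2.57999575e+01,
        1.23495748e-02,  9.13548953e-03, -1.05295859e-05]), 'position': array([ 0.18543298, -0.7004123 ,  0.25239753]), 'eef_rot': array([-3.11375286e+00, -4.05332257e-01,  5.33173095e-04]), 'force': array([0.39279371, 0.4233669 , 1.28840847]), 'torque': array([-0.00650663, -0.00607756,  0.01027596]), 'grasp_force': 0.0, 'finger_gap': 0.08523033770316425} 0.022
top {'mtx': array([[609.32568752,   0.        , 312.34698223],
       [  0.        , 609.32568752, 246.75882949],
       [  0.        ,   0.        ,   1.        ]]), 'D': array([-0.17878637,  0.        ,  0.        ,  0.        ,  0.        ]), 'R': array([[-0.01257837, -0.99980078, -0.01549799],
       [-0.99759652,  0.01360381, -0.06794198],
       [ 0.06813928,  0.01460614, -0.99756889]]), 't': array([0.08999948, 0.61717879, 1.05576793])}
side {'mtx': array([[450.13863756,   0.        , 307.9134833 ],
       [  0.        , 450.13863756, 247.69991149],
       [  0.        ,   0.        ,   1.        ]]), 'D': array([-0.0385296,  0.       ,  0.       ,  0.       ,  0.       ]), 'R': array([[ 0.9981134 , -0.06135057,  0.00239737],
       [-0.02904574, -0.50622627, -0.86191143],
       [ 0.05409237,  0.86021571, -0.50705319]]), 't': array([-0.61513528,  0.11770195,  0.80809763])}
```

View pics/top0.png

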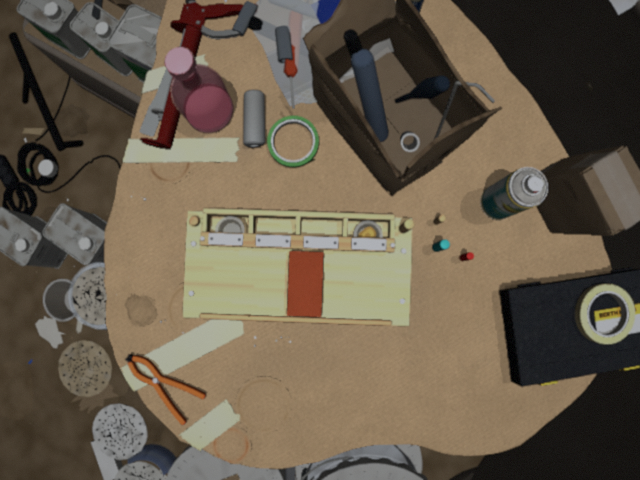

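View pics/side0.png

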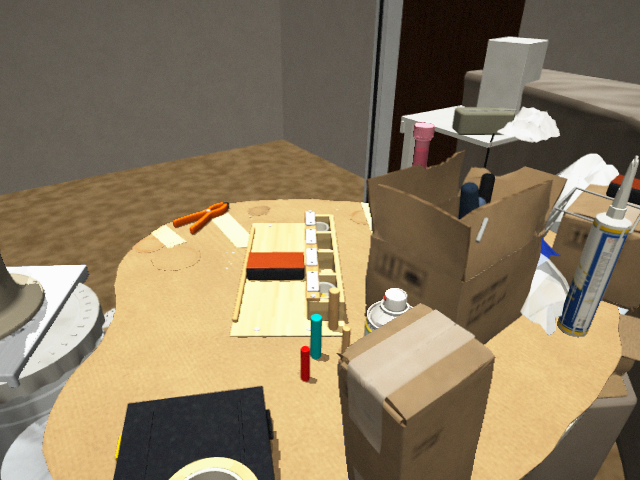

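Both pictures show the rack with four plates. The tall post is at its right end (top 408,225, world -y) and the stub is at the left end (195,219), so counting runs right to left in the top image. The block is at about (306,283). I'll take an enlarged crop to measure it.

```bash
python3 - <<'E'
import cv2
a=cv2.imread("pics/top0.png")[195:335,175:425]
cv2.imwrite("pics/crop.png",cv2.resize(a,None,fx=3.2,fy=3.2,interpolation=cv2.INTER_CUBIC))
E
```

```text
(no output)
```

View pics/crop.png

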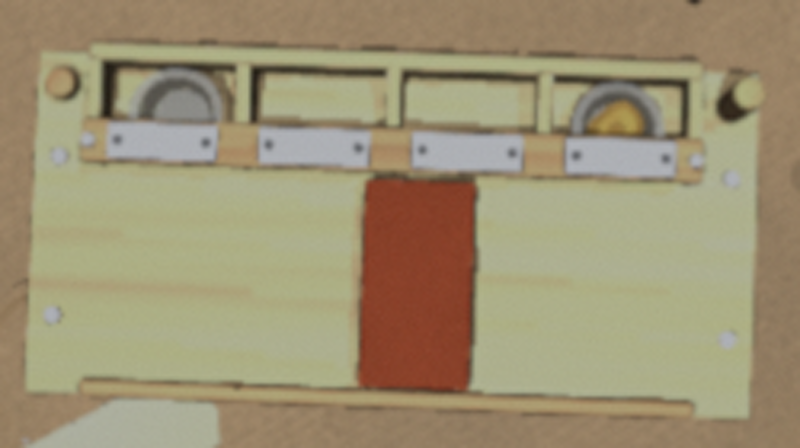

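The crop shows the four plates at (162,142), (314,148), (467,152) and (620,158). The block-top corners are (366,180), (476,182), (470,389) and (359,387). The tall post is top right and the low stub top left.

```bash
cat > h.py <<'E'
import cv2,numpy as np
from rig import *
def world(px,z,n="top",c=None):
    c=c or get_calibration(n); p=np.array(px,float).reshape(-1,1,2)
    u=cv2.undistortPoints(p,c["mtx"],c["D"]).reshape(-1,2)
    d=np.c_[u,np.ones(len(u))]@c["R"]; o=-c["R"].T@c["t"]
    return o+d*((z-o[2])/d[:,2])[:,None]
E
python3 - <<'E'
from h import *
C=lambda P:(np.array(P)+.5)/3.2-.5+[175,195]
p=world(C([(162,142),(314,147.5),(467,152),(620,158)]),.06);b=world(C([(366,180),(476,182),(470,389),(359,387)]),.035)
y=(p[0]-p[3]);psi=np.arctan2(-y[0],y[1]);ex=np.array([np.cos(psi),np.sin(psi)]);ey=np.array([-ex[1],ex[0]])
o=p.mean(0)[:2]-.036*ex
print(p.round(4),"\n",b.round(4),"psi",psi,"len",np.linalg.norm(y),"origin",o)
f=lambda q:np.c_[(q[:,:2]-o)@ex,(q[:,:2]-o)@ey].round(4)
print(f(b),f(b).mean(0)); print("corners",f(world(C([(40,51),(26,390),(749,417),(765,72)]),.005)))
print("post top",f(world(C([(747,92)]),.085)),"stub top",f(world(C([(62,81)]),.025)))
for n,q in dict(a=(.036,.123),b=(.036,.041),c=(.036,-.041),d=(.036,-.123)).items():print(n,o+q[0]*ex+q[1]*ey)
print("ex,ey",ex,ey)
E
```

```text
[[ 0.631   0.2307  0.06  ]
 [ 0.6269  0.1488  0.06  ]
 [ 0.6234  0.0672  0.06  ]
 [ 0.619  -0.0144  0.06  ]] 
 [[0.6107 0.1225 0.035 ]
 [0.6088 0.0625 0.035 ]
 [0.4963 0.0673 0.035 ]
 [0.4981 0.1276 0.035 ]] psi -0.04884144294563764 len 0.2453080249346905 origin [0.58912884 0.10984083]
[[ 0.0209  0.0137]
 [ 0.0219 -0.0463]
 [-0.0907 -0.047 ]
 [-0.0918  0.0133]] [-0.034925 -0.016575]
corners [[ 0.0897  0.2045]
 [-0.1029  0.2032]
 [-0.1025 -0.2036]
 [ 0.0917 -0.2073]]
post top [[ 0.071  -0.1862]] stub top [[0.0708 0.1865]]
a [0.63109102 0.23093656]
b [0.62708761 0.14903435]
c [0.62308421 0.06713213]
d [ 0.6190808  -0.01477008]
ex,ey [ 0.99880749 -0.04882203] [0.04882203 0.99880749]
```

Request:
arm_command(
  targets=[
    {"rot":[0,0,-0.03],"linear":[0.02,0.03,0],"hand":-1},
    {"rot":[0,0,-0.07],"linear":[0.04,0.065,0],"hand":-1},
    {"rot":[0,0,-0.1],"linear":[0.065,0.1,0],"hand":-1},
    {"rot":[0,0,-0.14],"linear":[0.09,0.14,0],"hand":-1},
    {"rot":[0,0,-0.18],"linear":[0.115,0.18,0],"hand":-1},
    {"rot":[0,0,-0.22],"linear":[0.14,0.22,0],"hand":-1},
    {"rot":[0,0,-0.26],"linear":[0.165,0.26,0],"hand":-1},
    {"rot":[0,0,-0.308],"linear":[0.19,0.3,0],"hand":-1},
    {"rot":[0,0,-0.308],"linear":[0.215,0.34,0],"hand":-1},
    {"rot":[0,0,-0.308],"linear":[0.24,0.38,0],"hand":-1},
    {"rot":[0,0,-0.308],"linear":[0.265,0.42,0],"hand":-1},
    {"rot":[0,0,-0.308],"linear":[0.29,0.46,0],"hand":-1},
    {"rot":[0,0,-0.308],"linear":[0.315,0.5,0],"hand":-1},
    {"rot":[0,0,-0.308],"linear":[0.34,0.54,0],"hand":-1},
    {"rot":[0,0,-0.308],"linear":[0.365,0.575,0],"hand":-1},
    {"rot":[0,0,-0.308],"linear":[0.39,0.61,0],"hand":-1},
    {"rot":[0,0,-0.308],"linear":[0.41,0.645,0],"hand":-1},
    {"rot":[0,0,-0.308],"linear":[0.425,0.67,0],"hand":-1},
    {"rot":[0,0,-0.308],"linear":[0.434,0.686,0],"hand":-1},
    {"rot":[0,0,-0.308],"linear":[0.434,0.686,0],"hand":-1},
  ],
)

```text
clock: 2.1
position: [0.6202, -0.0122, 0.2528]
eef_rot: [-3.14, 0.072, 0.0]
force: [-0.3, 0.4, 0.4]
finger_gap: 0.0002
grasp_force: 0.0
```

Request:
arm_command(
  targets=[
    {"rot":[0,0,0],"linear":[0,-0.001,-0.03],"hand":-1},
    {"rot":[0,0,0],"linear":[-0.001,-0.002,-0.06],"hand":-1},
    {"rot":[0,0,0],"linear":[-0.001,-0.002,-0.09],"hand":-1},
    {"rot":[0,0,0],"linear":[-0.001,-0.002,-0.12],"hand":-1},
    {"rot":[0,0,0],"linear":[-0.001,-0.002,-0.145],"hand":-1},
    {"rot":[0,0,0],"linear":[-0.001,-0.002,-0.16],"hand":-1},
    {"rot":[0,0,0],"linear":[-0.001,-0.002,-0.16],"hand":-1},
    {"rot":[0,0,0],"linear":[-0.001,-0.002,-0.16],"hand":-1},
  ],
)

```text
clock: 2.9
position: [0.6186, -0.0177, 0.0939]
eef_rot: [3.14, -0.079, 0.0]
force: [0.2, -0.0, 0.3]
finger_gap: -0.0
grasp_force: 0.0
```

Request:
arm_command(
  targets=[
    {"rot":[0,0,0],"linear":[0,0,-0.003],"hand":-1},
    {"rot":[0,0,0],"linear":[0,0,-0.006],"hand":-1},
    {"rot":[0,0,0],"linear":[0,0,-0.008],"hand":-1},
    {"rot":[0,0,0],"linear":[0,0,-0.009],"hand":-1},
    {"rot":[0,0,0],"linear":[0,0,-0.009],"hand":-1},
  ],
)

```text
clock: 3.4
position: [0.6185, -0.0168, 0.0843]
eef_rot: [3.141, -0.077, -0.0]
force: [0.1, 0.8, -0.2]
finger_gap: 0.0002
grasp_force: 0.0
```

Request:
arm_command(
  targets=[
    {"rot":[0,0,0],"linear":[0,0,-0.002],"hand":-1},
    {"rot":[0,0,0],"linear":[0,0,-0.003],"hand":-1},
    {"rot":[0,0,0],"linear":[0,0,-0.004],"hand":-1},
    {"rot":[0,0,0],"linear":[0,0,-0.004],"hand":-1},
  ],
)

```text
clock: 3.8
position: [0.6187, -0.0168, 0.0821]
eef_rot: [-3.141, 0.077, -0.002]
force: [-4.8, 0.9, 20.9]
finger_gap: 0.0001
grasp_force: 10.3
```

Firm contact at 21 N. Next I touch plate c, then b.

Request:
arm_command(
  targets=[
    {"rot":[0,0,0],"linear":[0,0,0.015],"hand":-1},
    {"rot":[0,0,0],"linear":[0,0,0.03],"hand":-1},
    {"rot":[0,0,0],"linear":[0.001,0.025,0.03],"hand":-1},
    {"rot":[0,0,0],"linear":[0.003,0.055,0.03],"hand":-1},
    {"rot":[0,0,0],"linear":[0.004,0.075,0.03],"hand":-1},
    {"rot":[0,0,0],"linear":[0.004,0.083,0.03],"hand":-1},
    {"rot":[0,0,0],"linear":[0.004,0.083,0.02],"hand":-1},
    {"rot":[0,0,0],"linear":[0.004,0.083,0.01],"hand":-1},
    {"rot":[0,0,0],"linear":[0.004,0.083,0.005],"hand":-1},
    {"rot":[0,0,0],"linear":[0.004,0.083,0.003],"hand":-1},
    {"rot":[0,0,0],"linear":[0.004,0.083,0.001],"hand":-1},
    {"rot":[0,0,0],"linear":[0.004,0.083,0.0],"hand":-1},
    {"rot":[0,0,0],"linear":[0.004,0.083,0.0],"hand":-1},
  ],
)

```text
clock: 5.1
position: [0.6219, 0.0646, 0.0821]
eef_rot: [3.14, -0.08, -0.001]
force: [-7.2, -1.0, 23.1]
finger_gap: -0.0002
grasp_force: 11.5
```

Request:
arm_command(
  targets=[
    {"rot":[0,0,0],"linear":[0,0,0.015],"hand":-1},
    {"rot":[0,0,0],"linear":[0,0,0.03],"hand":-1},
    {"rot":[0,0,0],"linear":[0.001,0.025,0.03],"hand":-1},
    {"rot":[0,0,0],"linear":[0.003,0.055,0.03],"hand":-1},
    {"rot":[0,0,0],"linear":[0.004,0.075,0.03],"hand":-1},
    {"rot":[0,0,0],"linear":[0.004,0.083,0.03],"hand":-1},
    {"rot":[0,0,0],"linear":[0.004,0.083,0.02],"hand":-1},
    {"rot":[0,0,0],"linear":[0.004,0.083,0.01],"hand":-1},
    {"rot":[0,0,0],"linear":[0.004,0.083,0.005],"hand":-1},
    {"rot":[0,0,0],"linear":[0.004,0.083,0.003],"hand":-1},
    {"rot":[0,0,0],"linear":[0.004,0.083,0.001],"hand":-1},
    {"rot":[0,0,0],"linear":[0.004,0.083,0.0],"hand":-1},
    {"rot":[0,0,0],"linear":[0.004,0.083,0.0],"hand":-1},
  ],
)

```text
clock: 6.4
position: [0.626, 0.1475, 0.0821]
eef_rot: [3.14, -0.08, -0.001]
force: [-7.5, -4.1, 21.9]
finger_gap: -0.0001
grasp_force: 11.0
```

Request:
arm_command(
  targets=[
    {"rot":[0,0,0],"linear":[0,0,0.02],"hand":-1},
    {"rot":[0,0,0],"linear":[0,0,0.05],"hand":-1},
    {"rot":[0,0,0],"linear":[-0.02,-0.03,0.05],"hand":-1},
    {"rot":[0,0,0],"linear":[-0.04,-0.06,0.05],"hand":-1},
    {"rot":[0,0,0],"linear":[-0.06,-0.09,0.05],"hand":-1},
    {"rot":[0,0,0],"linear":[-0.076,-0.118,0.05],"hand":-1},
    {"rot":[0,0,0],"linear":[-0.076,-0.118,0.05],"hand":-1},
    {"rot":[0,0,0],"linear":[-0.076,-0.118,0.03],"hand":-1},
    {"rot":[0,0,0],"linear":[-0.076,-0.118,0.005],"hand":-1},
    {"rot":[0,0,0],"linear":[-0.076,-0.118,-0.02],"hand":-1},
    {"rot":[0,0,0],"linear":[-0.076,-0.118,-0.035],"hand":-1},
    {"rot":[0,0,0],"linear":[-0.076,-0.118,-0.042],"hand":-1},
    {"rot":[0,0,0],"linear":[-0.076,-0.118,-0.042],"hand":-1},
  ],
)

```text
clock: 7.7
position: [0.5504, 0.0311, 0.0375]
eef_rot: [3.14, -0.077, -0.002]
force: [-0.7, 0.2, -0.8]
finger_gap: 0.0001
grasp_force: 0.0
```

Request:
arm_command(
  targets=[
    {"rot":[0,0,0],"linear":[0,0.006,0],"hand":-1},
    {"rot":[0,0,0],"linear":[0.001,0.012,0],"hand":-1},
    {"rot":[0,0,0],"linear":[0.001,0.016,0],"hand":-1},
    {"rot":[0,0,0],"linear":[0.001,0.02,0],"hand":-1},
    {"rot":[0,0,0],"linear":[0.001,0.024,0],"hand":-1},
    {"rot":[0,0,0],"linear":[0.001,0.028,0],"hand":-1},
    {"rot":[0,0,0],"linear":[0.002,0.032,0],"hand":-1},
    {"rot":[0,0,0],"linear":[0.002,0.036,0],"hand":-1},
    {"rot":[0,0,0],"linear":[0.002,0.04,0],"hand":-1},
    {"rot":[0,0,0],"linear":[0.002,0.044,0],"hand":-1},
    {"rot":[0,0,0],"linear":[0.002,0.048,0],"hand":-1},
    {"rot":[0,0,0],"linear":[0.002,0.052,0],"hand":-1},
    {"rot":[0,0,0],"linear":[0.003,0.056,0],"hand":-1},
    {"rot":[0,0,0],"linear":[0.003,0.06,0],"hand":-1},
    {"rot":[0,0,0],"linear":[0.003,0.063,0],"hand":-1},
    {"rot":[0,0,0],"linear":[0.003,0.066,0],"hand":-1},
    {"rot":[0,0,0],"linear":[0.003,0.066,0],"hand":-1},
  ],
)

```text
clock: 9.4
position: [0.5535, 0.0978, 0.0382]
eef_rot: [-3.14, 0.076, 0.0]
force: [-0.9, -0.3, 0.1]
finger_gap: -0.0001
grasp_force: 0.0
```

```bash
python3 - <<'E'
from h import *
a=get_image("top");cv2.imwrite("pics/top1.png",cv2.resize(a[195:335,175:425],None,fx=3.2,fy=3.2,interpolation=cv2.INTER_CUBIC))
E
```

```text
(no output)
```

View pics/top1.png

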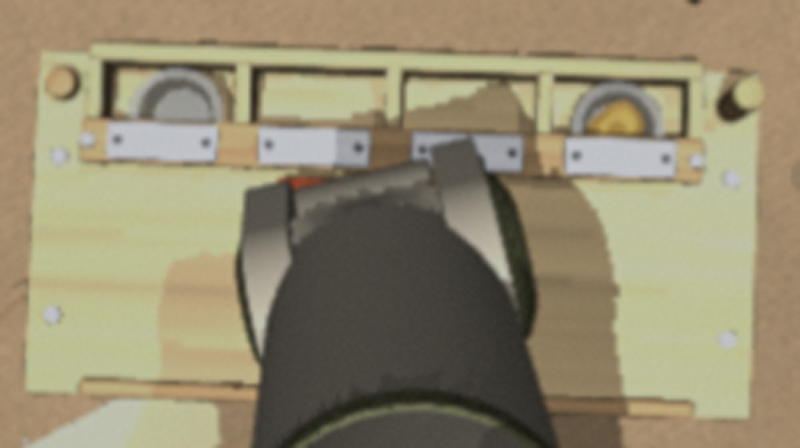

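The arm hides the block in this view. I finish the sideways push, back off, and move to the front to look again.

Request:
arm_command(
  targets=[
    {"rot":[0,0,0],"linear":[0,0.004,0],"hand":-1},
    {"rot":[0,0,0],"linear":[0,0.007,0],"hand":-1},
    {"rot":[0,0,0],"linear":[0,0.009,0],"hand":-1},
    {"rot":[0,0,0],"linear":[0,0.009,0],"hand":-1},
    {"rot":[0,0,0],"linear":[0,0.002,0],"hand":-1},
    {"rot":[0,0,0],"linear":[0,-0.006,0],"hand":-1},
    {"rot":[0,0,0],"linear":[0,-0.006,0.03],"hand":-1},
    {"rot":[0,0,0],"linear":[0,-0.006,0.06],"hand":-1},
    {"rot":[0,0,0],"linear":[-0.03,0,0.07],"hand":-1},
    {"rot":[0,0,0],"linear":[-0.06,0.03,0.07],"hand":-1},
    {"rot":[0,0,0],"linear":[-0.085,0.055,0.07],"hand":-0.3},
    {"rot":[0,0,0],"linear":[-0.093,0.059,0.07],"hand":-0.3},
    {"rot":[0,0,0],"linear":[-0.093,0.059,0.07],"hand":-0.3},
    {"rot":[0,0,0],"linear":[-0.093,0.059,0.07],"hand":-0.3},
  ],
)

```text
clock: 10.85
position: [0.4615, 0.1552, 0.1084]
eef_rot: [3.14, -0.079, 0.001]
force: [1.1, 0.6, -1.1]
finger_gap: 0.0294
grasp_force: 0.0
```

```bash
python3 - <<'E'
from h import *
a=get_image("top");cv2.imwrite("pics/top2.png",cv2.resize(a[195:335,175:425],None,fx=3.2,fy=3.2,interpolation=cv2.INTER_CUBIC))
E
```

```text
(no output)
```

View pics/top2.png

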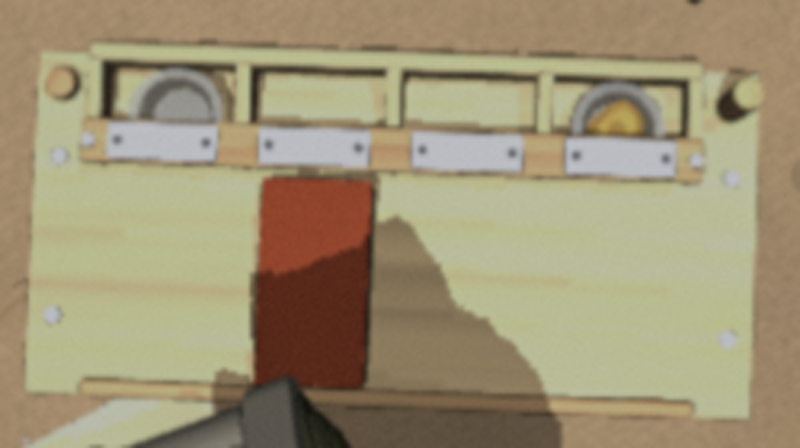

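The block is now centred at about rack y = +0.040. Its corners are (263,178), (374,180), (366,388) and (255,386), square before the third gap. I lower in front of it with the fingers slightly open, above the fence, and push.

Request:
arm_command(
  targets=[
    {"rot":[0,0,0],"linear":[0,0.002,-0.02],"hand":-0.3},
    {"rot":[0,0,0],"linear":[0,0.002,-0.04],"hand":-0.3},
    {"rot":[0,0,0],"linear":[0,0.002,-0.058],"hand":-0.3},
    {"rot":[0,0,0],"linear":[0,0.002,-0.067],"hand":-0.3},
    {"rot":[0,0,0],"linear":[0,0.002,-0.067],"hand":-0.3},
    {"rot":[0,0,0],"linear":[0.008,0.002,-0.067],"hand":-0.3},
    {"rot":[0,0,0],"linear":[0.016,0.001,-0.067],"hand":-0.3},
    {"rot":[0,0,0],"linear":[0.022,0.001,-0.067],"hand":-0.3},
    {"rot":[0,0,0],"linear":[0.027,0.001,-0.067],"hand":-0.3},
    {"rot":[0,0,0],"linear":[0.032,0.0005,-0.067],"hand":-0.3},
    {"rot":[0,0,0],"linear":[0.037,0,-0.067],"hand":-0.3},
    {"rot":[0,0,0],"linear":[0.042,0,-0.067],"hand":-0.3},
    {"rot":[0,0,0],"linear":[0.047,0,-0.067],"hand":-0.3},
    {"rot":[0,0,0],"linear":[0.052,-0.001,-0.067],"hand":-0.3},
    {"rot":[0,0,0],"linear":[0.057,-0.001,-0.067],"hand":-0.3},
    {"rot":[0,0,0],"linear":[0.062,-0.001,-0.067],"hand":-0.3},
    {"rot":[0,0,0],"linear":[0.066,-0.001,-0.067],"hand":-0.3},
    {"rot":[0,0,0],"linear":[0.07,-0.0015,-0.067],"hand":-0.3},
    {"rot":[0,0,0],"linear":[0.074,-0.0015,-0.067],"hand":-0.3},
    {"rot":[0,0,0],"linear":[0.074,-0.0015,-0.067],"hand":-0.3},
  ],
)

```text
clock: 12.9
position: [0.5354, 0.1546, 0.0413]
eef_rot: [-3.14, 0.078, -0.001]
force: [-0.3, -0.3, 0.4]
finger_gap: 0.0297
grasp_force: 0.0
```

Request:
arm_command(
  targets=[
    {"rot":[0,0,0],"linear":[0.003,0,0],"hand":-0.3},
    {"rot":[0,0,0],"linear":[0.006,0,0],"hand":-0.3},
    {"rot":[0,0,0],"linear":[0.008,-0.0005,0],"hand":-0.3},
    {"rot":[0,0,0],"linear":[0.01,-0.0005,0],"hand":-0.3},
    {"rot":[0,0,0],"linear":[0.011,-0.0005,0],"hand":-0.3},
    {"rot":[0,0,0],"linear":[0.011,-0.0005,0],"hand":-0.3},
  ],
)

```text
clock: 13.5
position: [0.5458, 0.1541, 0.0413]
eef_rot: [-3.141, 0.077, -0.0]
force: [-0.2, -0.1, 0.8]
finger_gap: 0.0298
grasp_force: 0.0
```

Request:
arm_command(
  targets=[
    {"rot":[0,0,0],"linear":[0.001,0,0],"hand":-0.3},
    {"rot":[0,0,0],"linear":[0.002,0,0],"hand":-0.3},
    {"rot":[0,0,0],"linear":[0.003,0,0],"hand":-0.3},
    {"rot":[0,0,0],"linear":[0.003,0,0],"hand":-0.3},
  ],
)

```text
clock: 13.9
position: [0.5482, 0.1541, 0.0412]
eef_rot: [3.14, -0.077, -0.001]
force: [-2.1, -0.7, 1.5]
finger_gap: 0.03
grasp_force: 1.1
```

Request:
arm_command(
  targets=[
    {"rot":[0,0,0],"linear":[0.001,0,0],"hand":-0.3},
    {"rot":[0,0,0],"linear":[0.002,0,0],"hand":-0.3},
    {"rot":[0,0,0],"linear":[0.002,0,0],"hand":-0.3},
    {"rot":[0,0,0],"linear":[0.002,0,0],"hand":-0.3},
  ],
)

```text
clock: 14.3
position: [0.5483, 0.1541, 0.0412]
eef_rot: [3.14, -0.076, -0.006]
force: [-7.7, 0.7, 5.6]
finger_gap: 0.0298
grasp_force: 4.0
```

The block is home: the force rises with no further motion. I back off and look.

Request:
arm_command(
  targets=[
    {"rot":[0,0,0],"linear":[-0.01,0,0],"hand":-0.3},
    {"rot":[0,0,0],"linear":[-0.03,0.001,0],"hand":-0.3},
    {"rot":[0,0,0],"linear":[-0.03,0.001,0.03],"hand":-0.3},
    {"rot":[0,0,0],"linear":[-0.05,0.002,0.06],"hand":-0.3},
    {"rot":[0,0,0],"linear":[-0.08,0.0,0.09],"hand":-0.3},
    {"rot":[0,0,0],"linear":[-0.09,-0.02,0.11],"hand":-0.3},
    {"rot":[0,0,0],"linear":[-0.09,-0.05,0.11],"hand":-0.3},
    {"rot":[0,0,0],"linear":[-0.09,-0.09,0.11],"hand":-0.3},
    {"rot":[0,0,0],"linear":[-0.09,-0.13,0.11],"hand":-0.3},
    {"rot":[0,0,0],"linear":[-0.09,-0.15,0.11],"hand":-0.3},
    {"rot":[0,0,0],"linear":[-0.09,-0.15,0.11],"hand":-0.3},
    {"rot":[0,0,0],"linear":[-0.09,-0.15,0.11],"hand":-0.3},
  ],
)

```text
clock: 15.5
position: [0.4608, 0.0041, 0.1514]
eef_rot: [-3.14, 0.079, -0.002]
force: [0.6, 0.6, 1.3]
finger_gap: 0.0298
grasp_force: 0.0
```

```bash
python3 - <<'E'
from h import *
a=get_image("top");cv2.imwrite("pics/top3.png",cv2.resize(a[195:335,175:425],None,fx=3.2,fy=3.2,interpolation=cv2.INTER_CUBIC))
E
```

```text
(no output)
```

View pics/top3.png

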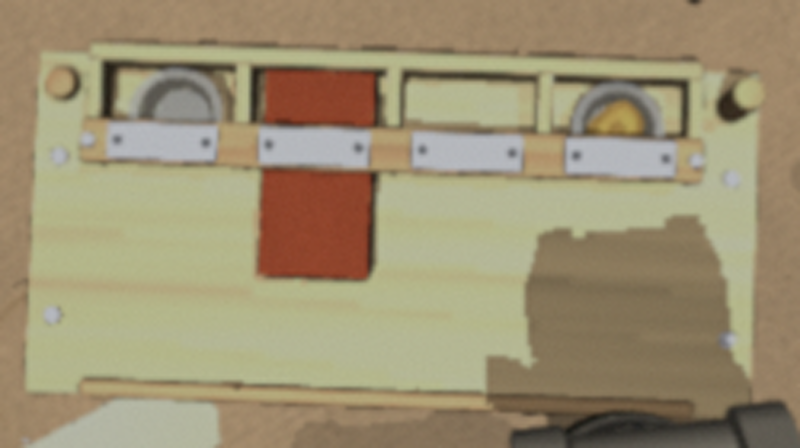

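The block sits in the third gap from the post against the back board. Its front corners are (257,276) and (370,279), and the cups haven't moved. I check the numbers and hand in.

```bash
python3 - <<'E'
from h import *
C=lambda P:(np.array(P)+.5)/3.2-.5+[175,195]
q=world(C([(257,276),(370,279),(265,70),(377,71)]),.035)[:,:2]-[.58913,.10984]
ex=np.array([.99881,-.04882]);r=np.c_[q@ex,q@[.04882,.99881]];print(r.round(4),r.mean(0))
if r[:2,0].mean()>-.04 and abs(r[:,1].mean()-.041)<.008: print(close_job())
E
```

```text
[[-0.0336  0.0712]
 [-0.033   0.0095]
 [ 0.0794  0.0716]
 [ 0.0809  0.01  ]] [0.0234444  0.04060402]
the job is handed in; nothing more can be done
None
```

The job is handed in: I touched the first, second and third plates in order from the tall post, never the fourth, then pushed the sanding block home in the third gap (last image puts its centre at rack x = 23 mm, y = +41 mm), with the cups unmoved in the images and the arm clear.

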